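Shake up the sanding sealer on the touch shaker

ROBOT

A 6-joint arm with a two-finger parallel gripper is mounted at the origin on the work surface. World frame = base frame: x ahead of the robot, y to its left, z up, the work surface at z = 0. Lengths are in mm, angles in rad, forces in N, time in s.
With the tool pointing down it reaches from about 300 to 775 mm from the base axis. Payload 14.6 kg.
Tool frame: the origin (TCP) lies on the centre line of the jaws, within the pads' length; the fingertips stand 19 mm ahead of it and the grasp point (between the pads) is the TCP (bot.tip_reach is the distance from the TCP to the fingertips, in mm); y points along the fingers, x is the direction in which the jaws open and shut, and the axes are right-handed (so a half turn about y gives the same grasp; the last joint's range is limited). The gripper opens to 85 mm and grips with 20 to 120 N. Pads are 22 mm wide; open, the fingers measure 114 mm over their backs; the gripper's body (76 mm by 85 mm) begins 54 mm behind the grasp point. The pads swing forward as they close: fully open they stand 13 mm farther back than shut.
Start: joints at [-1.416, 0.3, 1.521, -0, 1.321, -0.067], TCP at [120.986, -536.518, 250.281] pointing down, gripper open.
Joint ranges: [-3.03, 3.03], [-0.79, 2.21], [0.23, 2.52], [-1.04, 4.18], [0, 3.07], [-2.55, 2.55]. Speed limits (rad/s): [2.22, 2.22, 2.57, 3.14, 3.14, 3.14].

INTERFACE

Orientations are given as a unit quaternion [w, x, y, z].
In Python, from rig import bot gives the robot as it stands. Calls block until the motion is done:
- bot.move_to(position, orientation): joint-space move of the TCP to a pose.
- bot.servo_line(position, attitude=None, speed=150, until_force=None): straight line of the TCP; attitude=None keeps the orientation; speed is the mean speed in mm/s. With until_force (N) it stops when the force on the tool has changed by that much, and returns True; else False.
- bot.move_joints(angles): joint-space move.
- bot.move_gripper(opening, grip_force=None): finger opening in mm; grip_force is the grip in N (None keeps the last); returns when the fingers have stopped.
- bot.dwell(seconds).
- bot.ik(position, orientation): joint angles nearest the present ones, or None.
- bot.read_state(): the state.
- bot.read_camera(name): name is "scene" or "top" or "wrist"; returns a dict with "image" (480x640x3 uint8, blue, green, red), "depth" (480x640 float32, mm along the optical axis (not along the pixel's ray), 0 where there is no reading), "fovy" (degrees; the focal length in pixels is half the picture's height over the tangent of half this angle, whatever the lens; pixels are square), "cx", "cy" (the principal point, pixels), "eye" and "attitude" of the camera in the world; the wrist camera has in their place "mount" (4x4, takes a point from camera to tool coordinates, whose origin is the TCP and whose axes are the tool frame's). Camera axes: x right, y down, z forward; pixel columns grow to the right and rows downward; lengths in mm; the calibration is good to about 2 mm. A picture is of the moment at which its call begins: read the wrist's pose just before it.
A pose or a line that the arm cannot do raises bot.MotionError and nothing moves.
- bot.finish_job(): hands the job in, once; it reports no verdict.
The state is a dict: "clock": time; "joint_positions": joint angles; "qvel": joint speeds; "effort": joint torques, N m; "ee_pos": TCP position; "tool_rot": TCP orientation; "ft_force": force on the tool from outside, world axes, zero at the start; "moment": the same for the moment, N m; "grip_width": finger opening in mm.
Only numpy, scipy, OpenCV 4.12 (cv2) and the standard library are available. Lean on these libraries where they do the work, as an engineer would, in place of code of your own. Each camera call takes 0.05 s, during which the arm holds its last target. There are 200 camera calls.

TASK

The tall bottle of sanding sealer has settled: pull it up out of its spring clip, press its foot square into the leaning rubber dish of the touch shaker until the dish is fully down and keep it there for a second, never pushing with more than 40 N, so that it gets shaken. Then set the bottle down upright on the cork mat, ready for use, and let go. Leave the short jar in its clip and the other things where they are.

Things in the scene. Friction and masses are not known exactly. Their poses are not given: they have to be found in the camera images.
- bottle: tall closed round white bottle, 155 mm high, about 0.35 kg; origin at the centre of its underside, z along its axis. Diameters: foot 60 mm (height 0-18), waist groove 51 (28-34), body 60 (44-102), shoulder narrowing (102-116), straight grey cap 40 mm (116-155), the place to grip. Starts upright in its clip stand.
- clip_tall: clip stand holding the bottle: wooden base 90 (x) x 130 (y) x 12 mm high, two sprung steel jaws at +y and -y, 50 mm high, their noses (43 mm above the table) snapped into the waist groove. The bottle stands on the base's centre; a straight upward pull of 10 to 20 N frees it, clear after 35 mm. Origin: centre of the base's underside.
- jar: the short jar, a bystander: same foot and groove as the bottle but only 90 mm high with a wide cap of 61 mm diameter; origin at the centre of its underside. It stands in the other, equal clip stand.
- clip_short: the other clip stand, equal to the first, holding the short jar; origin at the centre of its underside
- shaker: touch shaker, fixed: green base 170 (x) x 130 (y) x 45 mm, from which a turret 110 mm in diameter rises, leaning 30 degrees from vertical towards the shaker's own -x (the robot's side), carrying the sprung rubber dish. Origin at the centre of the base's underside (10 mm towards -x from the base's middle).
- pad_floor (a point): centre of the floor of the shaker's sprung rubber dish, moving with it; its z axis is the dish's axis, leaning 30 degrees from vertical, pointing up out of the dish. The floor is flat, 76 mm across, with a rim 6 mm high and 4 mm thick around it.
- shaker_pad (a joint): how far the dish is pressed down along its axis: 0 = up, 0.012 m = fully down on its stop in the shaker's head; spring force about 4 N at the start of the stroke, 14 N at its end. Beyond about 18 N the head itself yields on stiff rubber mounts, 15 N per mm
- mat: square cork mat on the table, 120 x 120 x 6 mm, origin at the centre of its underside
- gouge: bystander: turning gouge lying flat: wooden handle 130 mm and steel shaft 130 mm; origin under the joint of the two, x along the shaft
- spanner: bystander: steel spanner lying flat
- blank: bystander: dark wood turning blank 150 x 45 x 45 mm, origin under its centre
- sanding_block: bystander: cork sanding block 70 x 45 x 30 mm, lying in front of the shaker
- brush: bystander: paint brush lying flat
- bowl: bystander: turned wooden bowl, 110 mm across, 45 mm high, standing behind the tall bottle's stand

How it is judged:
By the outcome, as a careful person would: the job done as asked, in the order asked, and still so for the second after the job is handed in, with the robot touching nothing.
It also fails if it takes over 64 s, if anything falls off the work surface, if the arm or the gripper's body presses on something with over 40 N, if the wrist force passes 120 N, or if a joint passes its speed limit or range.

## Working session

There is one attempt and no reset: what is moved stays moved. The work goes in short steps, each a Python script; the robot and the scene stay as the last script left them, time stands still between calls to the robot, and variables do not carry over. Pictures are saved under pics/ and viewed, about 8 in all and at most 12, crops included, and the job is handed in when it is done.

```bash
ls; mkdir -p pics
cat > h.py <<'E'
import numpy as np, cv2
from scipy.spatial.transform import Rotation as R
from rig import bot
def q2R(q): q=np.array(q,float); return R.from_quat([q[1],q[2],q[3],q[0]]).as_matrix()
def R2q(M): q=R.from_matrix(M).as_quat(); return [q[3],q[0],q[1],q[2]]
def cloud(c,st=None):
    h,w=c["depth"].shape; f=h/2/np.tan(np.radians(c["fovy"])/2)
    v,u=np.mgrid[0:h,0:w]; d=c["depth"]
    P=np.stack([(u-c["cx"])*d/f,(v-c["cy"])*d/f,d],-1)
    if "mount" in c:
        M=np.array(c["mount"]); P=P@M[:3,:3].T+M[:3,3]
        P=P@q2R(st["tool_rot"]).T+np.array(st["ee_pos"])
    else:
        A=np.array(c["attitude"]); A=q2R(A) if A.size==4 else A
        P=P@A.T+np.array(c["eye"])
    P[d==0]=np.nan
    return P
E
python3 - <<'E'
from h import *
for n in("top","scene"):
    c=bot.read_camera(n); cv2.imwrite(f"pics/{n}0.png",c["image"]); np.save(f"{n}.npy",cloud(c))
    print(n,c["eye"],c["attitude"],c["fovy"],(c["depth"]>0).mean())
print(bot.read_state())
E
```

```text
pics
top [ 427.82749114  -61.00912062 1058.16342912] [-0.06101102  0.71371038 -0.69466104  0.06588762] 57.48649027423757 0.9958756510416666
scene [1343.66662075 -142.48715188 1083.42581178] [-0.23914526  0.72378631  0.61168222 -0.21163123] 54.5595891463204 0.9959537760416667
{'clock': 0.1, 'joint_positions': array([-1.41560544e+00,  3.00433220e-01,  1.52151199e+00, -7.98314686e-06,
        1.32073019e+00, -6.66037684e-02]), 'qvel': array([ 1.00443110e-03, -1.73182721e-03, -5.48211878e-04,  8.65454189e-05,
       -1.42921893e-03,  3.14721009e-04]), 'effort': array([ 1.76324465e-03, -5.44376314e+01, -3.62368262e+01, -1.77780521e-05,
        3.10446943e-03, -5.00946544e-05]), 'ee_pos': array([ 120.9528269 , -536.33738177,  249.77131746]), 'tool_rot': array([ 0.55252045, -0.55200761,  0.44187716, -0.44130865]), 'ft_force': array([-0.28423785, -0.46025132, -0.75193611]), 'moment': array([-0.00548366, -0.03646219,  0.0068753 ]), 'grip_width': 85.37247982689861}
```

View pics/top0.png

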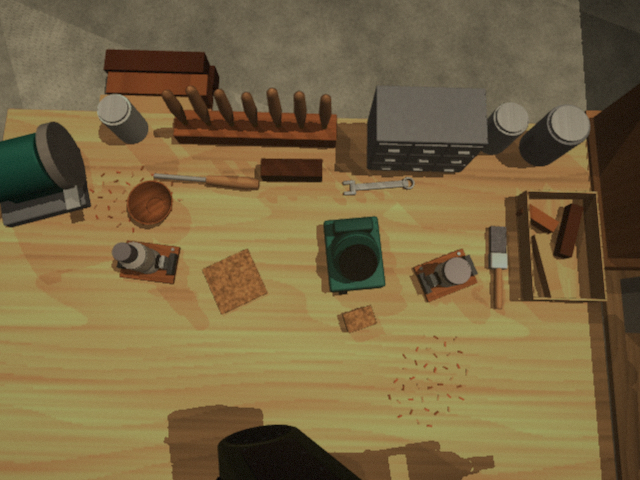

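View pics/scene0.png

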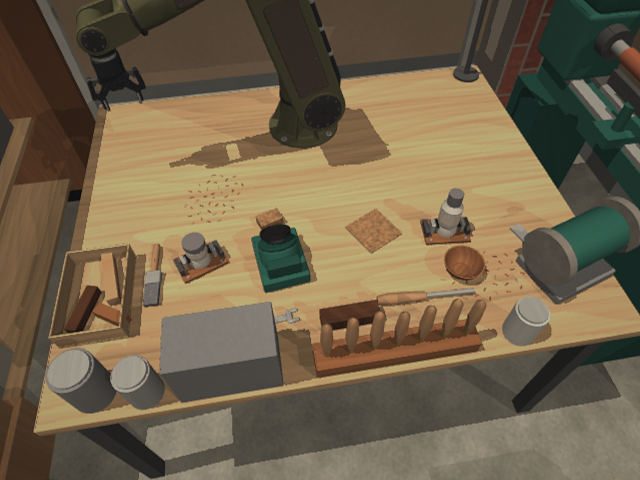

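Top view: bottle cap at about (122,252) over its stand (150,263), mat at (235,280), shaker dish at (357,260), bowl at (150,203), jar at (456,270), and the sanding block at (359,319) in front of the shaker. Now I'll measure these from the depth points.

Run:
```python
from h import *
T=np.load("top.npy"); S=np.load("scene.npy"); im=cv2.imread("pics/top0.png")
def box(P,u0,u1,v0,v1): return P[v0:v1,u0:u1].reshape(-1,3)
def cut(p,a,b): return p[(p[:,2]>a)&(p[:,2]<b)]
def rect(p):
    (c,s,a)=cv2.minAreaRect(p[:,:2].astype(np.float32)); return np.round(c,1),np.round(s,1),round(a,1),len(p)
for n,P,b in(("top",T,(100,190,230,290)),("scene",S,(410,480,180,250))):
    p=box(P,*b); c=cut(p,150,162); print(n,"cap",rect(c),c[:,2].mean())
    c=cut(p,7,17);print(n,"base",rect(c)); 
    print(n,"table z",np.nanmedian(P[...,2]))
for n,P,b in(("top",T,(195,275,240,320)),("scene",S,(340,405,200,255))):
    c=cut(box(P,*b),4,9); print(n,"mat",rect(c))
for n,P,b in(("top",T,(315,395,205,305)),("scene",S,(240,320,215,295))):
    p=box(P,*b); c=cut(p,42,48); print(n,"shaker base",rect(c)); 
    h=cut(p,60,300); print(np.nanmax(h,0),np.nanmin(h,0),len(h))
p=box(T,315,395,205,305)
for v in range(215,302,4): print(v,[ (round(T[v,u,0]),round(T[v,u,1]),round(T[v,u,2])) for u in (345,357,369)])
for n,b in(("block",(335,382,300,338)),("jar",(410,485,245,305))):
    c=cut(box(T,*b),20,120);print(n,rect(c),c[:,2].max())
```

```text
top cap (array([554.3, 331. ]), array([17.5, 38.5]), 70.6, 46) 155.71112681951928
top base (array([576.3, 370.3]), array([188.9, 120.2]), 84.3, 833)
top table z -0.460586792682534
scene cap (array([566.3, 341.8]), array([35. , 41.1]), 29.4, 69) 157.55462712772848
scene base (array([564.7, 341.7]), array([129.8,  92.2]), 84.9, 368)
scene table z -5.280421995531924
top mat (array([525.5, 136.8]), array([184.7, 189.3]), 3.1, 2027)
scene mat (array([528.4, 137.7]), array([124.1, 120.1]), 27.0, 321)
top shaker base (array([ 587.4, -144.9]), array([169.6, 129. ]), 7.1, 1124)
[663.67556944 -91.52838717 131.41758284] [ 518.27719072 -199.84571095   60.42040302] 2475
scene shaker base (array([ 596.4, -146.4]), array([166. , 126.9]), 6.4, 280)
[672.1448756  -94.00642932 128.99310913] [ 519.97863708 -202.09167899   60.11852057] 1674
215 [(691, -126, -2), (691, -156, 2), (692, -186, 1)]
219 [(670, -124, 42), (660, -148, 89), (660, -175, 91)]
223 [(649, -121, 92), (650, -148, 92), (651, -176, 89)]
227 [(639, -121, 92), (641, -148, 90), (642, -176, 87)]
231 [(631, -122, 88), (633, -149, 83), (635, 
[... 446 characters left out ...]
 -148, 105), (558, -175, 102)]
267 [(548, -122, 101), (548, -148, 101), (550, -176, 94)]
271 [(540, -123, 93), (540, -149, 96), (541, -176, 90)]
275 [(530, -123, 95), (532, -150, 87), (532, -176, 95)]
279 [(526, -126, 46), (523, -150, 87), (528, -182, 45)]
283 [(517, -126, 47), (518, -154, 42), (519, -182, 43)]
287 [(508, -126, 46), (509, -154, 44), (510, -182, 44)]
291 [(499, -127, 37), (503, -158, -1), (503, -187, 2)]
295 [(492, -130, -1), (493, -158, 0), (494, -187, -1)]
299 [(483, -130, -1), (483, -158, 2), (484, -188, -2)]
block (array([ 436.1, -161. ]), array([44.8, 70.2]), 19.6, 600) 35.781220230096096
jar (array([ 546.2, -368.7]), array([ 60.7, 131.7]), 22.3, 1191) 106.40638599904412
```

```bash
cat >> h.py <<'E'
def orient(axis,s=1,yaw=0):
    """tool y along -axis, tool x horizontal (s picks the half turn)"""
    y=-np.array(axis)/np.linalg.norm(axis)
    h=np.array([-np.sin(yaw),np.cos(yaw),0])*s; x=h-y*(h@y); x/=np.linalg.norm(x)
    return R2q(np.stack([x,y,np.cross(x,y)],1))
def dishaxis(yaw): return np.array([-.5*np.cos(yaw),-.5*np.sin(yaw),np.cos(np.pi/6)])
def snap(n):
    st=bot.read_state(); c=bot.read_camera("wrist"); cv2.imwrite(f"pics/{n}.png",c["image"]); P=cloud(c,st); np.save(n+".npy",P); return st,c,P
E
python3 - <<'E'
from h import *
yaw=np.radians(6.7); a=dishaxis(yaw); f=np.array([562,-148,104.])
b=np.array([566,341,137.]); m=np.array([527,137,143.])
for s in(1,-1):
    for nm,p,q in(("dish",f+137*a,orient(a,s,yaw)),("dishhi",f+230*a,orient(a,s,yaw)),("bot",b,orient([0,0,1],s,.5)),("bothi",b+[0,0,150],orient([0,0,1],s,.5)),("mat",m,orient([0,0,1],s,.2))):
        j=bot.ik(p,q); print(s,nm,None if j is None else np.round(j,2))
s=1
for s in (1,-1):
    try:
        bot.move_to(f+230*a,orient(a,s,yaw)); break
    except bot.MotionError as e: print(e)
print("s",s); st,c,P=snap("w_dish"); print(c["mount"],st["clock"])
yb=.55
bot.move_to(b+[0,0,150],orient([0,0,1],s,yb)); st,c,P=snap("w_bot"); print(st["clock"],st["joint_positions"])
i=np.vstack([cv2.imread("pics/w_dish.png"),cv2.imread("pics/w_bot.png")]); cv2.imwrite("pics/w2.png",cv2.resize(i,(400,600)))
E
```

```text
1 dish [-0.5   0.07  1.94  0.44  0.75 -2.46]
1 dishhi [-0.58 -0.12  1.92  0.4   0.96 -2.43]
1 bot [ 0.49  0.65  1.29 -0.    1.21 -1.58]
1 bothi [ 0.49  0.54  1.11 -0.    1.5  -1.58]
1 mat [ 0.19  0.4   1.65 -0.    1.09 -1.58]
-1 dish [-0.5   0.07  1.94  0.44  0.75  0.68]
-1 dishhi [-0.58 -0.12  1.92  0.4   0.96  0.71]
-1 bot [ 0.49  0.65  1.29 -0.    1.21  1.56]
-1 bothi [ 0.49  0.54  1.11 -0.    1.5   1.56]
-1 mat [ 0.19  0.4   1.65 -0.    1.09  1.56]
s 1
[[ 9.99999437e-01 -9.98512126e-04  3.59943383e-04  3.16334206e-01]
 [-6.11696447e-04 -2.65017367e-01  9.64243445e-01 -1.23209571e+02]
 [-8.67417525e-04 -9.64243122e-01 -2.65017829e-01  6.77098303e+01]
 [ 0.00000000e+00  0.00000000e+00  0.00000000e+00  1.00000000e+00]] 2.1333
4.0583 [ 4.84956296e-01  5.34507389e-01  1.10846911e+00  6.11327562e-06
  1.49803982e+00 -1.63429893e+00]
```

View pics/w2.png

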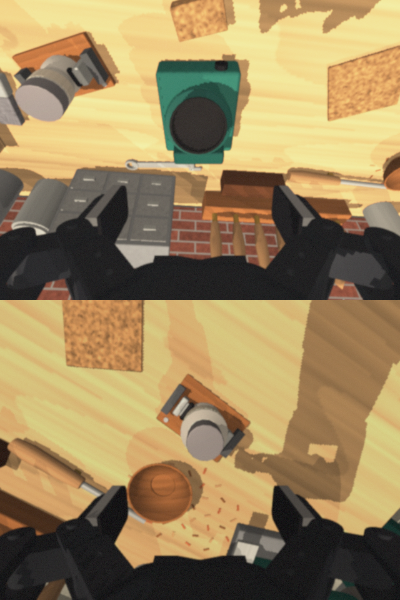

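Upper frame: the dark dish at full-size pixel (317,200) on the green turret. Lower frame: the bottle's grey cap at about (328,225), with the bowl to its lower left at (256,305). Next I'll fit the floor plane, rim and cap.

Run:
```python
from h import *
P=np.load("w_dish.npy"); im=cv2.imread("pics/w_dish.png"); hsv=cv2.cvtColor(im,cv2.COLOR_BGR2HSV)
print(hsv[200,317],im[200,317])
g=im.astype(int)
m=((g.max(2)<95)&(g[...,1]-g[...,2]<18)).astype(np.uint8); m[:130]=0;m[260:]=0;m[:,:250]=0;m[:,385:]=0
n,l,s,c=cv2.connectedComponentsWithStats(cv2.morphologyEx(m,cv2.MORPH_OPEN,np.ones((3,3)))); k=l[200,317]; m=(l==k); print(s[k],c[k])
p=P[m]; p=p[np.isfinite(p[:,0])]
yaw=np.radians(6.7); a0=dishaxis(yaw); f0=np.array([562,-148,104.])
# robust plane of the inner part
r=np.linalg.norm((p-f0)-np.outer((p-f0)@a0,a0),axis=1); q=p[r<28]
for _ in range(4):
    o=np.median(q,0) if _==0 else q.mean(0); U=np.linalg.svd(q-q.mean(0))[2][2]; U*=np.sign(U[2]); d=(q-q.mean(0))@U; q=q[abs(d)<2.5*d.std()]
print("plane n",U,"tilt",np.degrees(np.arccos(U[2])),"yaw",np.degrees(np.arctan2(-U[1],-U[0])),"rms",d.std(),len(q))
h=(p-q.mean(0))@U; print(np.percentile(h,[1,5,25,50,75,95,99]))
# planar frame
ex=np.array([U[2],0,-U[0]]);ex/=np.linalg.norm(ex);ey=np.cross(U,ex)
for lo,hi,nm in((-20,20,"all"),(3,9,"rim"),(-2,2,"floor")):
    w=p[(h>lo)&(h<hi)]; 
    if len(w)<20: continue
    uv=np.stack([(w-f0)@ex,(w-f0)@ey],1).astype(np.float32); cc,rad=cv2.minEnclosingCircle(uv); e=cv2.minAreaRect(uv)
    print(nm,len(w),"c",cc,rad,e, "world",f0+ex*e[0][0]+ey*e[0][1]+U*((q.mean(0)-f0)@U))
B=np.load("w_bot.npy"); z=B[...,2]; mm=(z>152)&(z<162)&(abs(B[...,0]-566)<60)&(abs(B[...,1]-341)<60)
w=B[mm]; print("cap",cv2.minEnclosingCircle(w[:,:2].astype(np.float32)),w.mean(0),cv2.minAreaRect(w[:,:2].astype(np.float32)))
mm=(z>3)&(z<9)&(B[...,0]<620)&(abs(B[...,1]-137)<75)
print("table",np.nanmedian(z[abs(z)<12]),"base",[ (cv2.minAreaRect(w[:,:2].astype(np.float32)),w[:,2].mean()) for w in [B[(z>8)&(z<17)&(abs(B[...,0]-566)<75)&(abs(B[...,1]-341)<80)]]])
```

```text
[13 32 56] [49 52 56]
[ 272  155   92   91 6520] [317.05214724 200.26702454]
plane n [-0.49714407 -0.06011558  0.86558298] tilt 30.050659773384623 yaw 6.894835594484568 rms 0.7063384087174203 2812
[-1.81041228 -1.17934718 -0.35378081  0.2525404   1.05963704  6.22378245
  6.9640212 ]
all 6477 c (-5.414697647094727, -2.5442957878112793) 41.53583526611328 ((-5.6344451904296875, -2.7238922119140625), (81.53610229492188, 81.8194580078125), 53.1924934387207) world [ 555.86481321 -150.87989158  103.36891207]
rim 1106 c (-5.414697647094727, -2.5442957878112793) 41.53583526611328 ((-5.6344451904296875, -2.7238922119140625), (81.53610229492188, 81.8194580078125), 53.1924934387207) world [ 555.86481321 -150.87989158  103.36891207]
floor 5290 c (-6.715520858764648, -2.661271810531616) 40.19980239868164 ((-6.346427917480469, -2.8692092895507812), (79.33687591552734, 75.43534088134766), 6.001292705535889) world [ 555.2517673  -151.02494585  103.00673748]
cap ((552.8347778320312, 337.5692138671875), 18.33233642578125) [545.79262122 332.59505134 157.1440783 ] ((548.0658569335938, 333.8021240234375), (12.154533386230469, 36.66447448730469), 38.30632781982422)
table -0.32279642237938333 base [(((559.1017456054688, 342.7220458984375), (129.9154510498047, 90.18034362792969), 84.45069122314453), np.float64(11.51033368093364))]
```

Run:
```python
from h import *
for nm in("w_bot","top"):
    B=np.load(nm+".npy"); z=B[...,2]; mm=(z>60)&(abs(B[...,0]-566)<90)&(abs(B[...,1]-341)<90)
    v,u=np.where(mm); print(nm,u.min(),u.max(),v.min(),v.max(),len(u)); st=max(1,(v.max()-v.min())//12)
    uc=np.arange(u.min(),u.max()+1,max(1,(u.max()-u.min())//9))
    for vv in range(v.min(),v.max()+1,st): print(vv,[tuple(int(t) for t in B[vv,x]) if np.isfinite(B[vv,x,0]) else None for x in uc])
im=cv2.imread("pics/w_bot.png")[120:300,220:440]; cv2.imwrite("pics/wb_crop.png",cv2.resize(im,None,fx=3,fy=3))
```

```text
w_bot 0 639 169 479 71034
169 [(717, 38, -1), (678, 102, -1), (639, 166, 0), (600, 230, 0), (555, 295, 47), (522, 356, 12), (483, 421, 1), (444, 485, 0), (406, 548, 0), None]
194 [(741, 49, 0), (702, 113, 0), (664, 177, -2), (623, 242, 0), (582, 307, 10), (534, 352, 117), (505, 437, 0), (465, 502, -1), (425, 566, 0), (386, 631, 0)]
219 [(769, 57, -1), (728, 123, 0), (688, 189, 0), (648, 254, -1), (607, 321, 0), (543, 353, 166), (527, 452, 0), (487, 519, -1), (446, 585, -1), (406, 651, 0)]
244 [(776, 83, 27), (746, 140, 14), (714, 200, -1), (673, 268, 0), (632, 335, -1), (584, 394, 33), (550, 469, 0), (509, 536, 0), (468, 603, 0), (427, 669, 0)]
269 [(825, 76, -1), (763, 156, 29), (741, 213, 0), (700, 281, -1), (657, 349, 0), None, (574, 486, 0), (532, 555, 0), (491, 623, -1), (449, 691, 0)]
294 [(854, 86, -1), (812, 156, -1), (769, 225, 0), (708, 296, 34), (680, 363, 8), (642, 434, 0), (599, 505, -1), (557, 574, -1), (514, 643, 0), (471, 714, 0)]
319 [(864, 108, 22), (842, 167, -1), (798, 239, -1), (733, 309, 36), (702, 377, 18), (667, 451, 1), (625, 523, 0), (581, 593, 0), (538, 665
[... 3149 characters left out ...]
 (538, 365, 114), (538, 353, 122), (538, 343, 126), (538, 335, 124), (539, 329, 118), (540, 323, 113), (541, 318, 101), (544, 317, 82), (547, 317, 59)]
266 [(547, 437, -2), (543, 411, 33), (543, 401, 33), (534, 355, 117), (534, 346, 117), (534, 338, 117), (534, 327, 121), (536, 323, 111), (538, 321, 93), (540, 320, 74), (544, 323, 42)]
268 [(542, 436, -2), (542, 425, 0), (538, 400, 35), (541, 399, 15), (530, 346, 116), (530, 338, 116), (531, 332, 108), (533, 328, 97), (534, 324, 85), (537, 323, 65), (540, 325, 36)]
270 [(537, 435, -1), (537, 424, 1), (536, 410, 12), (536, 400, 12), (537, 392, 10), (528, 346, 96), (528, 337, 95), (530, 334, 82), (532, 330, 69), (535, 333, 37), (536, 326, 32)]
```

View pics/wb_crop.png

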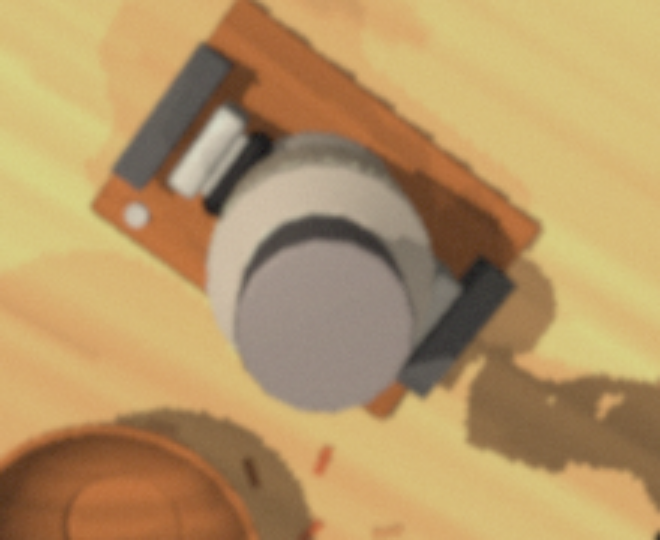

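The crop shows the cap upright at about (328,228) in the full frame. Its top is at 167 mm, which is right for 155 plus the 12 mm base. Now I'll get the cap centre, grip it, and pull up.

Run:
```python
from h import *
cs=[]
for nm,lo in(("w_bot",162),("top",162),("scene",162)):
    B=np.load(nm+".npy"); z=B[...,2]; w=B[(z>lo)&(z<173)&(abs(B[...,0]-560)<35)&(abs(B[...,1]-341)<35)]
    r=cv2.minAreaRect(w[:,:2].astype(np.float32)); print(nm,r,w[:,2].mean()); cs.append(r[0])
c=np.array(cs[0]); 
yb=.5; q=orient([0,0,1],-1,yb)
bot.move_gripper(75)
bot.move_to([c[0],c[1],240],q)
st,cc,P=snap("w_near"); z=P[...,2]; w=P[(z>162)&(z<173)&(abs(P[...,0]-c[0])<40)&(abs(P[...,1]-c[1])<40)]
print("near",cv2.minAreaRect(w[:,:2].astype(np.float32)),w[:,2].mean(),len(w))
print(st["clock"],st["ee_pos"])
```

```text
w_bot ((558.7246704101562, 342.2546081542969), (38.872406005859375, 38.850093841552734), 1.0320518016815186) 166.37497752379267
top ((557.6317749023438, 342.37841796875), (39.1697883605957, 37.77423858642578), 89.83190155029297) 167.0610641975871
scene ((564.0567626953125, 342.2684326171875), (33.94042205810547, 37.51885223388672), 0.7606112360954285) 164.34213567916274
near ((559.00634765625, 342.42535400390625), (38.78136444091797, 38.89131164550781), 73.46797943115234) 166.37915114820098 4021
7.0667 [558.74031639 342.27211618 240.0589327 ]
```

Run:
```python
from h import *
c=[559,342.4]
bot.servo_line([c[0],c[1],149],speed=80)
bot.move_gripper(30,90); s=bot.read_state(); print("grip",s["grip_width"],s["ee_pos"],s["ft_force"])
for z in(155,165,185,260):
    bot.servo_line([c[0],c[1],z],speed=40 if z<200 else 120); s=bot.read_state(); print(z,s["ee_pos"],s["ft_force"],s["moment"],s["grip_width"],s["clock"])
st,cc,P=snap("w_held"); t=bot.read_camera("scene"); cv2.imwrite("pics/s1.png",t["image"]); C=cloud(t)
# bottle axis from the scene depth: points of the lifted bottle near x,y
w=C.reshape(-1,3); w=w[(abs(w[:,0]-559)<45)&(abs(w[:,1]-342)<45)&(w[:,2]>118)&(w[:,2]<225)]; print(w.min(0),w.max(0),len(w))
i=np.vstack([cc["image"],t["image"]]);cv2.imwrite("pics/held.png",np.hstack([cv2.resize(cc["image"],(400,300)),cv2.resize(t["image"][90:290,340:607],(400,300))]))
```

```text
grip 37.85832097880285 [559.27720085 342.44056711 149.59816338] [ 0.24012702 -1.66614982  5.01446131]
155 [558.76857934 342.38458602 154.69693284] [-1.36114704  0.40511808 -3.28614159] [0.04668233 0.15765449 0.04642161] 37.808026238118 9.1333
165 [559.09476387 342.78935204 166.33889212] [-3.33845032  1.20237665  0.68006804] [ 0.0375289   1.02132093 -0.01930558] 37.77675068942554 9.5333
185 [559.17915992 342.39953738 185.41206493] [ 0.16677008 -0.6830952  -4.90224861] [ 0.01738217  0.01985735 -0.0542898 ] 37.670475635550524 10.1833
260 [558.76718412 342.27660383 258.94986508] [-0.45239298 -0.30426077 -4.3552802 ] [ 0.02531784  0.0357262  -0.01710007] 38.53477299924041 10.9583
[538.63335491 309.92551872 118.32409333] [595.64264196 372.25333191 224.85287732] 696
```

View pics/held.png

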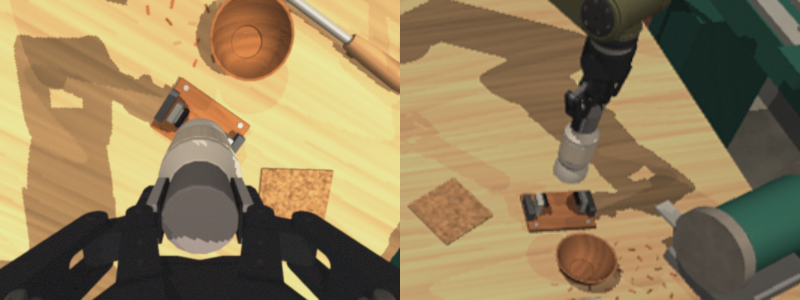

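The bottle is free and held: it hangs under the gripper, with the empty clip below and the bowl undisturbed. I'll check for slip and tilt in the grasp using the wrist depth.

```bash
cat > tilt.py <<'E'
from h import *
from scipy.optimize import least_squares
def inhand(P,st):
    """cap top height, and bottle axis in tool coords from wrist depth"""
    T=(P.reshape(-1,3)-np.array(st["ee_pos"]))@q2R(st["tool_rot"])
    t=T[(abs(T[:,0])<15)&(abs(T[:,2])<26)&(T[:,1]>-30)&(T[:,1]<-8)]
    if len(t)>50:
        for _ in range(4):
            o=t.mean(0); n=np.linalg.svd(t-o,full_matrices=False)[2][2]; n*=-np.sign(n[1]); d=(t-o)@n; t=t[abs(d)<2*d.std()+.3]
        print("cap top n",n,"at y",o,"rms",d.std(),len(t))
    b=T[(abs(T[:,0])<40)&(abs(T[:,2])<45)&(T[:,1]>38)&(T[:,1]<90)]
    f=lambda p:np.hypot(b[:,0]-p[0]-p[1]*b[:,1],b[:,2]-p[2]-p[3]*b[:,1])-30
    r=least_squares(f,[0,0,0,0],loss="soft_l1",f_scale=1); print("body axis: x0,dx/dy,z0,dz/dy",np.round(r.x,3),len(b),"rms",np.sqrt(np.mean(np.clip(r.fun,-3,3)**2)))
    return r.x
E
python3 - <<'E'
from tilt import *
st=bot.read_state(); inhand(np.load("w_held.npy"),st)
E
```

```text
cap top n [-0.00214381 -0.99998971  0.00399896] at y [ -0.1531376  -16.99881002   1.07578879] rms 0.5533368544205233 9455
body axis: x0,dx/dy,z0,dz/dy [-0.528  0.003 -0.551  0.005] 1921 rms 0.21086439990743205
```

Grasp is good: axis within about 0.3°, and the foot is 138 mm ahead of the TCP. Over to the dish, stopping 40 mm above it on its axis.

Run:
```python
from tilt import *
yaw=np.radians(6.8); a=dishaxis(yaw); f=np.array([555.9,-150.9,103.4]); q=orient(a,-1,yaw)
bot.servo_line([470,120,330],orient([0,0,1],-1,.25),speed=250)
bot.move_to(f+(138+60)*a,q); bot.servo_line(f+(138+25)*a,speed=60); bot.dwell(.3)
s=bot.read_state(); print(s["ee_pos"],f+163*a,s["ft_force"],s["clock"],s["joint_positions"])
st,c,P=snap("w_pre"); inhand(P,st)
t=bot.read_camera("scene"); cv2.imwrite("pics/pre.png",np.hstack([cv2.resize(c["image"],(400,300)),cv2.resize(t["image"][180:300,200:360],(400,300))]))
t=bot.read_camera("top"); cv2.imwrite("pics/t1.png",t["image"]); np.save("t1.npy",cloud(t))
```

```text
[ 474.93252449 -160.62142268  244.81441567] [ 474.97331109 -160.54992342  244.56214082] [ 0.39663762  0.40411129 -5.06327209] 14.35 [-5.38199860e-01  1.84228814e-03  1.95172356e+00  4.36056451e-01
  8.07806350e-01  6.70588704e-01]
cap top n [-0.00221413 -0.99996192  0.00844179] at y [ -0.11845947 -17.08043389   0.66831584] rms 0.5605977923620884 9477
body axis: x0,dx/dy,z0,dz/dy [-0.39   0.003 -1.052  0.   ] 1901 rms 0.2137916385100352
```

View pics/pre.png

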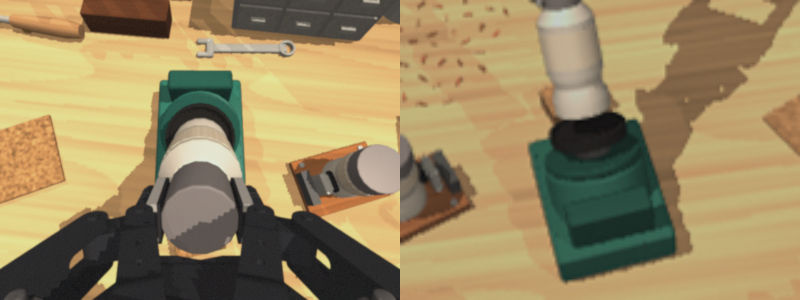

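The foot hovers over the dish, centred both laterally (dish and bottle both at about column 200) and in the scene view. Now to press, with force monitoring.

Run:
```python
from h import *
yaw=np.radians(6.8); a=dishaxis(yaw); f=np.array([555.9,-150.9,103.4])
bot.dwell(.2); F0=np.mean([ (bot.dwell(.02),bot.read_state()["ft_force"])[1] for _ in range(5)],0)
def go(d,v):
    bot.servo_line(f+(138+d)*a,speed=v); bot.dwell(.05); s=bot.read_state(); F=s["ft_force"]-F0
    ach=(s["ee_pos"]-f)@a-138; fa=F@a; print(f"{d:6.2f} ach {ach:6.2f} axial {fa:5.1f} lat {np.linalg.norm(F-fa*a):4.1f} M {np.round(s['moment'],2)} t {s['clock']:.2f}"); return fa
for d in(8,4): go(d,30)
d=4
while d>-18:
    step=1.0 if d>-9 else .5
    d-=step
    if go(d,10)>=23: break
for _ in range(8): bot.dwell(.2); s=bot.read_state(); print(round((s["ft_force"]-F0)@a,1),end=" ")
print(s["clock"])
st,c,P=snap("w_press"); t=bot.read_camera("scene"); cv2.imwrite("pics/press.png",np.hstack([cv2.resize(c["image"],(400,300)),cv2.resize(t["image"][180:300,200:360],(400,300))]))
```

```text
8.00 ach   8.10 axial   0.8 lat  0.3 M [-0.07  0.7   0.02] t 15.55
  4.00 ach   3.93 axial   0.6 lat  0.9 M [-0.11  0.71  0.02] t 15.88
  3.00 ach   3.00 axial   0.4 lat  0.5 M [-0.1   0.7   0.01] t 16.18
  2.00 ach   1.98 axial   1.2 lat  0.9 M [-0.1   0.71  0.  ] t 16.48
  1.00 ach   0.97 axial  -0.1 lat  0.3 M [-0.1   0.74  0.04] t 16.78
  0.00 ach  -0.02 axial   0.1 lat  1.1 M [-0.1   0.71 -0.04] t 17.08
 -1.00 ach  -0.92 axial   4.8 lat  0.7 M [-0.01  0.79  0.03] t 17.38
 -2.00 ach  -1.95 axial   5.0 lat  1.1 M [-0.01  0.8   0.07] t 17.68
 -3.00 ach  -2.98 axial   5.8 lat  1.7 M [0.01 0.81 0.01] t 17.98
 -4.00 ach  -3.97 axial   6.3 lat  0.2 M [0.03 0.87 0.06] t 18.28
 -5.00 ach  -4.97 axial   7.6 lat  2.6 M [-0.05  0.87  0.04] t 18.58
 -6.00 ach  -5.97 axial   8.4 lat  1.4 M [-0.02  0.85  0.05] t 18.88
 -7.00 ach  -6.91 axial   9.0 lat  1.5 M [-0.01  0.84  0.03] t 19.18
 -8.00 ach  -7.88 axial   9.4 lat  1.2 M [0.06 0.96 0.09] t 19.48
 -9.00 ach  -8.83 axial  10.5 lat  2.5 M [0.05 0.91 0.05] t 19.78
 -9.50 ach  -9.33 axial  12.1 lat  2.1 M [0.06 1.   0.09] t 20.08
-10.00 ach  -9.80 axial  12.1 lat  2.6 M [0.06 0.95 0.13] t 20.38
-10.50 ach -10.28 axial  11.6 lat  2.5 M [0.11 1.02 0.13] t 20.68
-11.00 ach -10.74 axial  12.7 lat  2.6 M [0.09 1.04 0.1 ] t 20.98
-11.50 ach -11.25 axial  13.0 lat  3.3 M [0.12 1.07 0.13] t 21.28
-12.00 ach -11.71 axial  12.6 lat  2.9 M [0.11 1.04 0.14] t 21.58
-12.50 ach -12.18 axial  12.9 lat  1.8 M [0.12 1.06 0.13] t 21.88
-13.00 ach -12.45 axial  18.2 lat  3.3 M [0.19 1.24 0.16] t 22.18
-13.50 ach -12.74 axial  22.5 lat  4.5 M [0.29 1.5  0.24] t 22.48
-14.00 ach -13.04 axial  26.4 lat  5.2 M [0.44 1.63 0.31] t 22.78
25.4 25.6 25.5 25.6 26.4 24.8 25.8 25.9 24.3833
```

View pics/press.png

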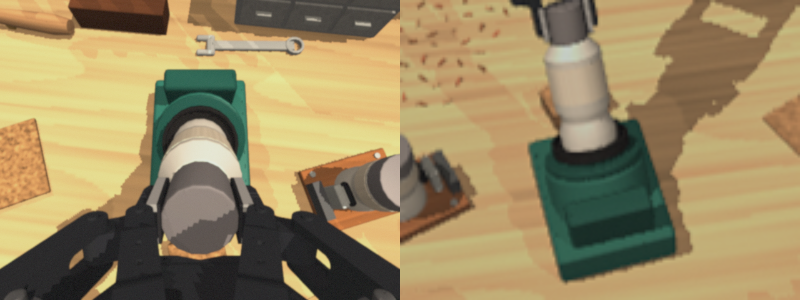

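The dish is down on its stop: contact at −0.7 mm, and the force kinks at about −12.3 mm. It was held for more than 1.6 s at about 26 N, and the picture shows the dish sunk square with the bottle in it. Next I'll back out along the axis and refine the mat position.

Run:
```python
from tilt import *
yaw=np.radians(6.8); a=dishaxis(yaw); f=np.array([555.9,-150.9,103.4])
bot.servo_line(f+(138+0)*a,speed=20); bot.servo_line(f+(138+60)*a,speed=80)
bot.servo_line([450,60,330],orient([0,0,1],-1,.15),speed=200)
st,c,P=snap("w_mat"); inhand(P,st)
for n in("top","t1","w_mat"):
    T=np.load(n+".npy"); z=cv2.medianBlur(np.nan_to_num(T[...,2]).astype(np.float32),5)
    m=((z>3)&(z<9.5)&(abs(T[...,0]-525)<110)&(abs(T[...,1]-137)<110)).astype(np.uint8); m=cv2.morphologyEx(m,cv2.MORPH_OPEN,np.ones((9,9)))
    k,l,s,_=cv2.connectedComponentsWithStats(m); i=1+np.argmax(s[1:,4]); w=T[l==i]; print(n,cv2.minAreaRect(w[:,:2].astype(np.float32)),np.median(w[:,2]),s[i])
print(st["clock"]); cv2.imwrite("pics/wm.png",c["image"])
```

```text
cap top n [-0.00330184 -0.99998482  0.00441212] at y [ -0.16120583 -16.86436026   0.90930624] rms 0.5561041189567504 9463
body axis: x0,dx/dy,z0,dz/dy [-0.412  0.002 -0.765  0.004] 1932 rms 0.21069232964483078
top ((517.9854736328125, 138.8555450439453), (119.60323333740234, 123.29833984375), 28.022125244140625) 6.02910129281463 [ 206  252   56   60 2233]
t1 ((518.8507080078125, 138.88893127441406), (122.08193969726562, 121.61943817138672), 27.62275505065918) 6.010284365095572 [ 204  252   60   60 2408]
w_mat ((517.9234619140625, 137.10366821289062), (119.97632598876953, 120.04698944091797), 26.951295852661133) 5.582614315468106 [  192    48   131   137 11569]
27.5333
```

View pics/wm.png

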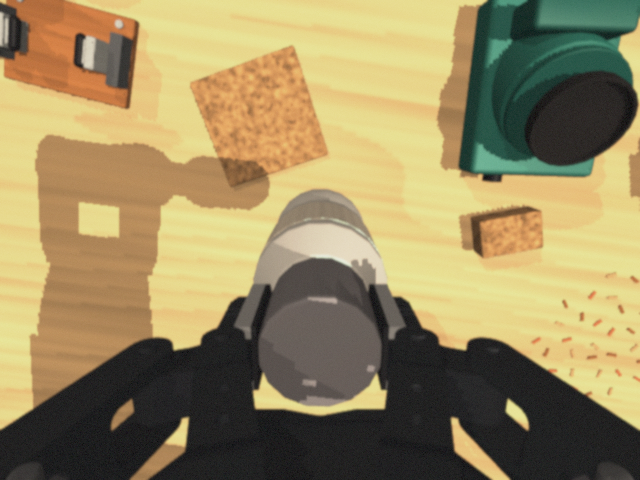

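The whole mat is visible at about (260,118), measuring 120×120, centred at (518,137.5) with its top near 6 mm. The dish is back up, and the grip hasn't changed. Now the placing.

Run:
```python
from h import *
c=[518,137.5]; q=orient([0,0,1],-1,.25)
bot.move_to([*c,230],q); bot.servo_line([*c,152],speed=70); bot.dwell(.3)
h=bot.servo_line([*c,142],speed=10,until_force=4); bot.dwell(.2); s=bot.read_state(); print(h,s["ee_pos"],s["ft_force"])
bot.move_gripper(55); bot.dwell(.3); s=bot.read_state(); print(s["grip_width"],s["ft_force"]); bot.move_gripper(78)
bot.servo_line([*c,290],speed=120); bot.dwell(.3)
st,cc,P=snap("w_end"); z=P[...,2]; w=P[(z>156)&(z<168)&(abs(P[...,0]-518)<50)&(abs(P[...,1]-137)<50)]
print("cap",cv2.minAreaRect(w[:,:2].astype(np.float32)),w[:,2].mean(),len(w),st["clock"],st["ee_pos"])
o=w.mean(0);n=np.linalg.svd(w-o,full_matrices=False)[2][2];print("n",n)
t=bot.read_camera("scene"); cv2.imwrite("pics/end.png",t["image"])
```

```text
True [517.9868568  137.44077037 143.58737802] [-0.09376242 -0.90586677  5.94571921]
55.19022560838749 [ 0.04383853  0.03381624 -0.24049886]
cap ((517.4606323242188, 137.33163452148438), (39.1817741394043, 38.83856201171875), 15.402344703674316) 160.3900495537411 2592 33.4083 [517.96670473 137.49753764 289.79544592]
n [0.0102064  0.00311203 0.99994307]
```

View pics/end.png

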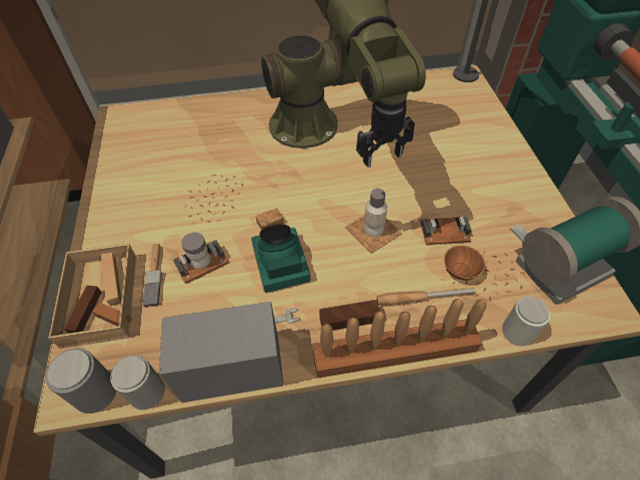

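The bottle stands upright on the mat at about (375,215), clear of the gripper. Everything else is where it was.

```bash
python3 -c "
from rig import bot
print(bot.finish_job(), bot.read_state()['clock'])"
```

```text
the job is handed in; nothing more can be done
the job is handed in; nothing more can be done
```

The bottle was pulled from its clip, shaken, and set down upright on the cork mat with the gripper clear. The job was handed in; my last clock reading before that was about 33 s of the 64 s allowed.

- **Pull:** I gripped the cap and pulled straight up. The bottle sat within about 0.3° of the gripper axis, and I saw no slip then or later.
- **Press:** I pressed along the dish's axis. The dish went down about 12 mm, and the force then rose sharply, which marks the stop. I held it there for more than 1.6 s at about 26 N, the highest force I recorded, and then backed out along the same axis.
- **Placing:** The last wrist view puts the cap at (517.5, 137.3), with the mat centre at (518, 137.5). The cap top is at 160.4 mm against an expected 161, and level within about 0.6°.
- **Other things:** In the last scene picture the jar is still in its clip and everything else looks unmoved. I judged that by eye and did not measure it.

**Disagreements:** The scene camera read about 5 mm farther in x than the wrist and top cameras, so I relied on the wrist camera. Sideways force grew to about 5 N at full press, so the push was slightly off the dish's axis.

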